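Turn the well plate over against the stand's step

ROBOT

A 7-joint arm with a two-finger parallel gripper is mounted at the origin on a cart in front of the work surface, level with it; the furniture and walls round the work are solid. World frame = base frame: x ahead of the robot, y to its left, z up, the work surface at z = 0. Lengths are in mm, angles in rad, forces in N, time in s.
With the tool pointing down it reaches from about 400 to 900 mm from the base axis. Payload 5.6 kg.
Tool frame: the origin (TCP) lies midway between the tips of the shut fingers; the grasp point (between the pads) lies 19 mm behind it; x points along the fingers, y is the direction in which the jaws open and shut, and the axes are right-handed (so a half turn about x gives the same grasp; the last joint's range is limited). The gripper opens to 92 mm and grips with 3 to 60 N. Pads are 20 mm wide; open, the fingers measure 128 mm over their backs; the gripper's body (75 mm by 189 mm) begins 69 mm behind the grasp point.
Start: joints at [-1.378, 0.468, -0.012, 1.603, 0.006, 1.071, -0.056], TCP at [151.897, 632.011, 181.792] pointing down, gripper open.
Joint ranges: [-2.53, 2.53], [-0.31, 2.02], [-1.57, 1.55], [0.28, 2.44], [-1.29, 4.43], [0.15, 1.84], [-2.92, 2.92]. Speed limits (rad/s): [2.57, 2.57, 3.14, 3.14, 3.14, 3.14, 3.14].

INTERFACE

Orientations are given as a rotation vector (axis times angle).
In Python, from cell import robot, grip, kin, viewer gives the robot as it stands. Calls block until the motion is done:
- robot.movep(position, orientation): joint-space move of the TCP to a pose.
- robot.servo_line(position, feed=150, rotation=None): straight line of the TCP; rotation=None keeps the orientation; feed is the mean speed in mm/s.
- robot.goto_joints(angles): joint-space move.
- grip(opening, newtons=None): opening from 0.0 (shut) to 1.0 (fully open); newtons is the grip in N (None keeps the last); returns when the fingers have stopped.
- robot.hold(seconds).
- kin.ik(position, orientation): joint angles nearest the present ones, or None.
- robot.observe(): the state.
- viewer.read_camera(name): name is "side" or "top"; returns the picture (480x640x3 uint8, red, green, blue); there is no depth.
- viewer.camera_info(name): a dict with "camera_matrix" (3x3 intrinsics, pixels), "R" (3x3) and "t" (3): a world point X has camera coordinates R X + t. Camera axes: x right, y down, z forward; pixel columns grow to the right and rows downward; lengths in mm; the calibration is good to about 2 mm. A picture is of the moment at which its call begins. camera_info takes no time and is no camera call.
A pose or a line that the arm cannot do raises robot.IKError and nothing moves.
- robot.job_done(): hands the job in, once; it reports no verdict.
Trained networks look in the newest picture that a camera, given by its name, has taken for a name from the list of things; names that differ only in an ending like _2 or _b are one class to them, and where a whole thing is asked for, a point or a joint stands for the part that bears it (a point fixed in the world has none). Each returns a list of dicts, best first, with "confidence" (0 to 1); they miss things now and then, are a little off and sometimes report something else, mostly with a low value. They report only what shows in the picture. A call takes as long as a camera call.
- viewer.silhouettes(name, camera): "mask" (480x640 bool, what is visible of it).
- viewer.pinpoint(name, camera): "at" ([x, y, z] in mm, in the coordinates of the camera as it stood for that picture, good to about 4 mm: a listed point, or the origin of a listed thing).
The state is a dict: "t": time; "joints": joint angles; "joint_velocities": joint speeds; "joint_torque": joint torques, N m; "tcp_pos": TCP position; "tcp_rot": TCP orientation; "contact_force": force on the tool from outside, world axes, zero at the start; "wrist_torque": the same for the moment, N m; "grip_width": opening from 0.0 (shut) to 1.0 (fully open).
Only numpy, scipy, OpenCV 4.12 (cv2) and the standard library are available. Lean on these libraries where they do the work, as an engineer would, in place of code of your own. Each camera call takes 0.05 s, during which the arm holds its last target.

TASK

The large aluminium well plate lies with its wells down on the low ledge of the grey turning stand. Take it by its rod handle, lever it up on edge with its opposite edge staying down on the ledge against the step, then bring it on over the step and lower it gently until it lies flat, square and roughly centred on the high platform with its wells facing up. Leave the smaller well plate on the bench where it is.

Things in the scene. Friction and masses are not known exactly. Their poses are not given: they have to be found in the camera images.
- turning_stand: Grey two-level stand fixed to the bench, 170 mm along its x. Origin at bench height under the middle of the step; y points from the ledge to the platform, z up. Low ledge: y -105 to 0 mm, top 20 mm above the bench. High platform: y 0 to 100 mm, top 45 mm above the bench. The step is an upright wall at y = 0. Beyond both outer ends is only bench.
- well_plate: Large loose aluminium plate, 0.2 to 0.4 kg: panel 150 (x) by 110 (y) by 10 mm, origin at its centre, half thickness. z points out of the smooth face, up at the start; 5 by 3 dark wells on the other face. A round 10 mm rod runs along x at y = -100, z = 0 on arms at x = -55 and 55 mm; 40 mm are open between rod and panel. It can turn about the rod in the fingers.
- plate_far_edge (a point): Middle of the large panel's edge opposite the rod, at half thickness (y = +55 mm on the plate). At the start the plate lies on the ledge, its y along the stand's y, this edge 1 to 6 mm from the step. Open the fingers to only about 50 mm when taking the rod, so that one fits between rod and panel.
- small_plate: Smaller loose plate of the same kind, panel 80 by 55 by 10 mm with 3 by 2 wells (down) and a rod; it lies on the bench, clear of the stand, and stays there. Origin at its panel's centre.

How it is judged (in metres and radians):
On the way:
1. the plate stands on edge (within about 25 degrees of upright), its edge away from the rod still down on the ledge at the step (angle between well_plate's own z axis and vertical between 1.13 and 2 rad and z of plate_far_edge in the frame of turning_stand below 0.038 m and y of plate_far_edge in the frame of turning_stand between -0.035 and 0.005 m), for 0.1 s.
At the end, for the whole second after the job is handed in: The large plate rests flat (within 8 degrees) on the high platform, wells up, its centre within 25 mm of the platform's centre along and across, square to the stand within 10 degrees, and at rest; the smaller plate is within 20 mm of where it was (angle between well_plate's own z axis and vertical above 3 rad and z of well_plate in the frame of turning_stand between 0.045 and 0.055 m and y of well_plate in the frame of turning_stand between 0.025 and 0.075 m and x of well_plate in the frame of turning_stand between -0.025 and 0.025 m and angle between the x axis of well_plate and the x axis of turning_stand, either way round below 0.18 rad and linear speed of well_plate below 0.02 m/s and distance of small_plate from where it was at the start of the episode below 0.02 m); the robot touches nothing.
It fails at once if the large plate falls over the step instead of being lowered (faster than 0.6 m/s once past upright) (angle between well_plate's own z axis and vertical above 1.75 rad and linear speed of well_plate above 0.6 m/s).
It also fails if it takes over 48 s, if anything falls off the work surface, if the arm or the gripper's body presses on something with over 40 N, if the wrist force passes 120 N, or if a joint passes its speed limit or range.

## Working session

There is one attempt and no reset: what is moved stays moved. The work goes in short steps, each a Python script; the robot and the scene stay as the last script left them, time stands still between calls to the robot, and variables do not carry over. Pictures are saved under pics/ and viewed, and the job is handed in when it is done.

```bash
ls; mkdir -p pics; python3 - <<'E'
from cell import robot, grip, kin, viewer
import cv2, numpy as np
for c in ("top","side"):
    im=viewer.read_camera(c); cv2.imwrite(f"pics/{c}0.png",im[:,:,::-1])
    i=viewer.camera_info(c); R=np.array(i["R"]);t=np.array(i["t"])
    print(c,"cam pos",-R.T@t, "fwd",R[2], np.array(i["camera_matrix"])[0])
    for n in ("turning_stand","well_plate","plate_far_edge","small_plate"):
        for d in viewer.pinpoint(n,c)[:3]:
            print(c,n,round(d["confidence"],2),(R.T@(np.array(d["at"])-t)).round(1))
s=robot.observe(); print(s["t"],s["tcp_pos"],s["tcp_rot"],s["grip_width"],s["contact_force"])
E
```

```text
pics
top cam pos [ 382.12380848  -20.26890314 1710.51711914] fwd [ 0.06769208 -0.0066889  -0.99768384] [609.65922229   0.         328.41310532]
top turning_stand 0.84 [463.   12.2  -1.8]
top well_plate 0.75 [475.1 -48.4  24.8]
top plate_far_edge 0.59 [465.2   3.5  26.4]
top small_plate 0.8 [542.3 383.9   8.6]
side cam pos [  70.71984076 -807.39109758  835.61878821] fwd [ 0.3349955   0.66112868 -0.67133217] [490.6298972    0.         320.27956764]
side turning_stand 0.86 [464.7  11.7  -0.5]
side well_plate 0.55 [469.4 -46.8  27.2]
side plate_far_edge 0.64 [462.9   4.2  24.9]
side small_plate 0.97 [544.2 382.9   5.2]
0.5 [151.88232622 631.99456675 181.75441466] [ 0.18508388  1.56281499 -0.18515692] 1.0013994732974605 [ 0.28234623 -0.04575755 -0.0333525 ]
```

View pics/top0.png

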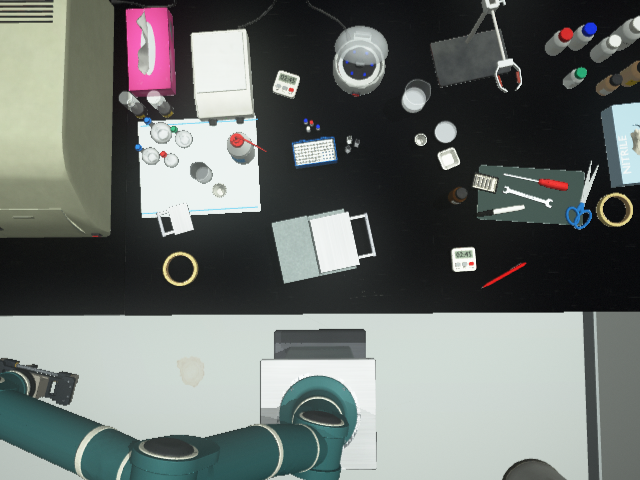

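View pics/side0.png

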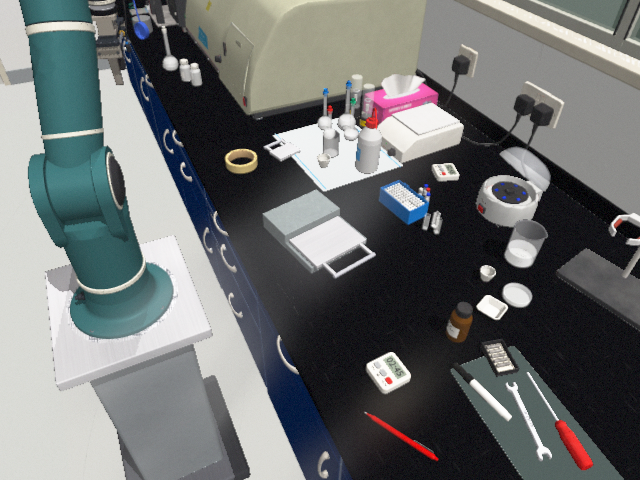

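Top view: stand at about px (318,245), plate on its right half with the rod at about px (370,236), small plate at (175,220). Both cameras agree with this. Next I'll fit the poses with silhouettes.

```bash
cat > fit.py <<'E'
import numpy as np, cv2
from cell import viewer
from scipy.optimize import minimize
def cam(c):
    i=viewer.camera_info(c); return np.array(i["camera_matrix"]),np.array(i["R"]),np.array(i["t"])
def proj(P,c):
    K,R,t=cam(c); q=(R@np.asarray(P,float).T).T+t; q=(K@q.T).T; return q[:,:2]/q[:,2:]
def box(x0,x1,y0,y1,z0,z1): return np.array([[x,y,z] for x in(x0,x1) for y in(y0,y1) for z in(z0,z1)],float)
PLATE=[box(-75,75,-55,55,-5,5),box(-60,60,-105,-95,-5,5),box(-60,-50,-100,-55,-4,4),box(50,60,-100,-55,-4,4)]
STAND=[box(-85,85,-105,0,0,20),box(-85,85,0,100,0,45)]
def T(p,boxes,z):
    c,s=np.cos(p[2]),np.sin(p[2]); R=np.array([[c,-s,0],[s,c,0],[0,0,1]])
    return [b@R.T+[p[0],p[1],z] for b in boxes]
S=4
def render(bs,c):
    m=np.zeros((480*S//1,640*S),np.uint8) 
    for b in bs:
        h=cv2.convexHull(((proj(b,c)+0.5)*S).astype(np.float32)).round().astype(np.int32); cv2.fillConvexPoly(m,h,1)
    return cv2.resize(m.astype(np.float32),(640,480),interpolation=cv2.INTER_AREA)
def fit(masks,boxes,z,p0,occ=None):
    def f(p):
        e=0
        for c,m in masks.items():
            r=render(T(p,boxes,z),c); e+=np.abs(r-m).sum()
        return e
    best=None
    for a in (-.05,.05):
        r=minimize(f,[p0[0],p0[1],p0[2]],method="Nelder-Mead",options=dict(initial_simplex=np.array([[p0[0]-3,p0[1]-3,p0[2]-a],[p0[0]+4,p0[1],p0[2]],[p0[0],p0[1]+4,p0[2]+a],[p0[0]+1,p0[1]-3,p0[2]+2*a]]),maxiter=90,xatol=.05,fatol=1))
        if best is None or r.fun<best.fun: best=r
    return best.x,best.fun
E
python3 - <<'E'
from cell import robot, grip, kin, viewer
import numpy as np, cv2
from fit import *
from scipy.spatial.transform import Rotation as Ro
M={}
for c in("top","side"):
    for n in("well_plate","turning_stand"):
        d=viewer.silhouettes(n,c)[0]; M[n,c]=d["mask"]; print(n,c,round(d["confidence"],2),d["mask"].sum())
np.save("M.npy",M,allow_pickle=True)
for c in(["top"],["side"],["top","side"]):
    print(c,"plate",fit({k:M["well_plate",k].astype(float) for k in c},PLATE,25,[470,-47,.2]))
    print(c,"stand+plate",fit({k:(M["turning_stand",k]|M["well_plate",k]).astype(float)*1 for k in c},STAND,0,[464,12,.2]) if 0 else "")
# stand: use union with plate rendered at the plate fit
pp,_=fit({k:M["well_plate",k].astype(float) for k in("top","side")},PLATE,25,[470,-47,.2])
for c in(["top"],["side"],["top","side"]):
    def f(p):
        e=0
        for k in c:
            e+=np.abs(np.maximum(render(T(p,STAND,0),k),M["well_plate",k])-(M["turning_stand",k]|M["well_plate",k])).sum()
        return e
    b=min((minimize(f,[464,12,.2],method="Nelder-Mead",options=dict(initial_simplex=np.array([[461,9,.2-a],[468,12,.2],[464,16,.2+a],[465,9,.2+2*a]]),maxiter=90,xatol=.05,fatol=1)) for a in(.05,-.05)),key=lambda r:r.fun)
    print(c,"stand",b.x,b.fun)
print(Ro.from_rotvec(robot.observe()["tcp_rot"]).as_matrix().round(3))
E
```

```text
well_plate top 0.93 2463
turning_stand top 0.63 2713
well_plate side 0.92 2415
turning_stand side 0.97 2633
['top'] plate (array([ 4.74940369e+02, -4.75257158e+01,  2.06263564e-01]), np.float64(122.875))
['top'] stand+plate 
['side'] plate (array([ 4.76002625e+02, -4.59675921e+01,  2.15162548e-01]), np.float64(236.5))
['side'] stand+plate 
['top', 'side'] plate (array([ 4.74811498e+02, -4.72602363e+01,  2.13494123e-01]), np.float64(375.6875))
['top', 'side'] stand+plate Traceback (most recent call last):
  File "<stdin>", line 14, in <module>
  File "fit.py", line 28, in fit
    r=minimize(f,[p0[0],p0[1],p0[2]],method="Nelder-Mead",options=dict(initial_simplex=np.array([[p0[0]-3,p0[1]-3,p0[2]-a],[p0[0]+4,p0[1],p0[2]],[p0[0],p0[1]+4,p0[2]+a],[p0[0]+1,p0[1]-3,p0[2]+2*a]]),maxiter=90,xatol=.05,fatol=1))
    res = _minimize_neldermead(fun, x0, args, callback, bounds=bounds,
                               **options)
    fsim[j] = func(sim[j])
              ~~~~^^^^^^^^
    fx = function(np.copy(x), *(wrapper_args + args))
  File "fit.py", line 24, in f
    r=render(T(p,boxes,z),c); e+=np.abs(r-m).sum()
  File "fit.py", line 18, in render
    h=cv2.convexHull(((proj(b,c)+0.5)*S).astype(np.float32)).round().astype(np.int32); cv2.fillConvexPoly(m,h,1)
                       ~~~~^^^^^
  File "fit.py", line 7, in proj
    K,R,t=cam(c); q=(R@np.asarray(P,float).T).T+t; q=(K@q.T).T; return q[:,:2]/q[:,2:]
          ~~~^^^
  File "fit.py", line 5, in cam
    i=viewer.camera_info(c); return np.array(i["camera_matrix"]),np.array(i["R"]),np.array(i["t"])
ValueError: time passes only in moves, steps and waits
```

```bash
sed -i 's/^def cam(c):/import functools\n@functools.cache\ndef cam(c):/' fit.py
python3 - <<'E'
from cell import robot, grip, kin, viewer
import numpy as np, cv2
from fit import *
from scipy.spatial.transform import Rotation as Ro
M=np.load("M.npy",allow_pickle=True).item()
for c in(["top"],["side"],["top","side"]):
    def f(p):
        e=0
        for k in c:
            e+=np.abs(np.maximum(render(T(p,STAND,0),k),M["well_plate",k])-(M["turning_stand",k]|M["well_plate",k])).sum()
        return e
    b=min((minimize(f,[464,12,.2],method="Nelder-Mead",options=dict(initial_simplex=np.array([[461,9,.2-a],[468,12,.2],[464,16,.2+a],[465,9,.2+2*a]]),maxiter=90,xatol=.05,fatol=1)) for a in(.05,-.05)),key=lambda r:r.fun)
    print(c,"stand",b.x,b.fun)
s=robot.observe();print(s["t"],Ro.from_rotvec(s["tcp_rot"]).as_matrix().round(3))
im=cv2.imread("pics/top0.png")
st=b.x; pl=[474.8,-47.3,.21]
for bs,col in((T(st,STAND,0),(0,0,255)),(T(pl,PLATE,25),(0,200,0))):
    for q in bs:
        h=cv2.convexHull(proj(q,"top").astype(np.float32)); cv2.polylines(im,[((h+.5)*16).astype(int)],True,col,1,cv2.LINE_AA,4)
cv2.imwrite("pics/fit0.png",cv2.resize(im[180:310,240:400],None,fx=5,fy=4.6,interpolation=2))
E
```

```text
['top'] stand [4.65415364e+02 1.17710533e+01 2.00014858e-01] 67.75
['side'] stand [4.66248057e+02 1.33775685e+01 1.84944147e-01] 260.1875
['top', 'side'] stand [4.65805569e+02 1.16272459e+01 1.96916246e-01] 336.5
0.7 [[ 0.     0.234  0.972]
 [-0.     0.972 -0.234]
 [-1.    -0.     0.   ]]
```

View pics/fit0.png

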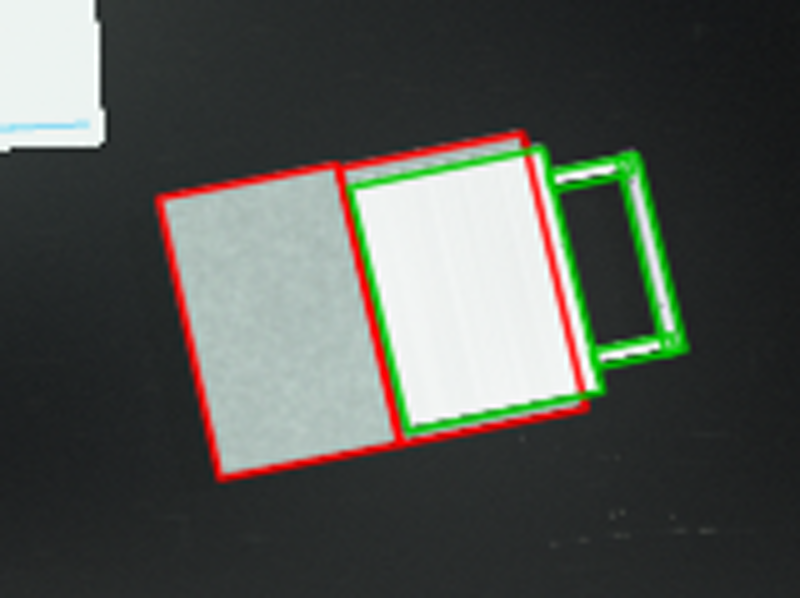

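Both fits lie on the edges: stand at (465.6, 11.7) with yaw 0.20, plate at (474.8, -47.3) with yaw 0.21. The far edge comes out about 5 mm from the step, as stated. I'll keep the tool pointing down and let the plate pivot about the rod. First I check IK along the path, then grasp.

```bash
cat > h.py <<'E'
import numpy as np
from cell import robot, grip, kin, viewer
from scipy.spatial.transform import Rotation as Ro
SX,SY,A=465.6,11.7,0.203
OFF=18.
def rv(a=A):
    c,s=np.cos(a),np.sin(a)
    return Ro.from_matrix(np.array([[0,-s,c],[0,c,s],[-1,0,0]])).as_rotvec()
def W(x,y,z,a=0.20):
    c,s=np.cos(a),np.sin(a); return np.array([SX+c*x-s*y,SY+s*x+c*y,z])
def tcp(y,z,x=-2.5): return W(x,y,z-OFF)
def st(p):
    c,s=np.cos(.2),np.sin(.2); d=p[0]-SX,p[1]-SY; return np.round([c*d[0]+s*d[1],-s*d[0]+c*d[1],p[2]+OFF],1)
def un(th):
    t=np.radians(th); return np.array([-np.cos(t),np.sin(t)]),np.array([np.sin(t),np.cos(t)])
def rodA(th,yp):
    u,n=un(th); return np.array([yp,20])+155*u+5*n
def rodB(th,d):
    u,n=un(th); return np.array([0,45])+(155-d)*u-5*n
def show(tag=""):
    s=robot.observe(); print(tag,"t",round(s["t"],2),"rod",st(s["tcp_pos"]),"F",np.round(s["contact_force"],1),"w",round(s["grip_width"],3))
    return s
E
python3 - <<'E'
from h import *
for p in [tcp(-160,200),tcp(-160,25)]+[tcp(*rodA(t,-8)) for t in(45,90)]+[tcp(*rodB(t,14)) for t in (105,140,180)]:
    q=kin.ik(p,rv()); print(p.round(0),None if q is None else np.round(q,2))
E
```

```text
[ 495. -146.  182.] [-0.49  0.3   0.86  1.97 -0.27  0.99  2.27]
[ 495. -146.    7.] [-0.07  0.52  0.36  2.07 -0.31  0.61  2.28]
[ 486. -101.  115.] [-0.38  0.33  0.62  2.07 -0.26  0.82  2.16]
[464.   8. 157.] [-0.57  0.19  0.54  2.1  -0.12  0.89  1.82]
[457.  42. 164.] [-0.61  0.16  0.49  2.1  -0.1   0.9   1.71]
[442. 114. 121.] [-0.6   0.22  0.31  2.13 -0.09  0.8   1.54]
[435. 149.  32.] [-0.53  0.39  0.15  2.17 -0.1   0.59  1.47]
```

```bash
sed -i 's/\[\[0,-s,c\],\[0,c,s\],\[-1,0,0\]\]/[[0,s,-c],[0,-c,-s],[-1,0,0]]/' h.py
python3 - <<'E'
from h import *
for p in [tcp(-160,200),tcp(-160,25)]+[tcp(*rodA(t,-8)) for t in(45,90)]+[tcp(*rodB(t,14)) for t in (105,140,180)]:
    q=kin.ik(p,rv()); print(p.round(0),None if q is None else np.round(q,2))
E
```

```text
[ 495. -146.  182.] [-0.54  0.32  0.93  1.97 -0.3   1.   -0.84]
[ 495. -146.    7.] [-0.54  0.75  1.02  2.09 -0.91  0.83 -0.33]
[ 486. -101.  115.] [-0.64  0.42  0.97  2.08 -0.46  0.87 -0.78]
[464.   8. 157.] [-0.9   0.24  0.94  2.11 -0.25  0.9  -1.19]
[457.  42. 164.] [-0.94  0.2   0.89  2.11 -0.2   0.91 -1.31]
[442. 114. 121.] [-1.    0.27  0.78  2.15 -0.26  0.81 -1.42]
[435. 149.  32.] [-0.93  0.44  0.64  2.2  -0.45  0.63 -1.34]
```

```bash
python3 - <<'E'
from h import *
q=list(robot.observe()["joints"]); q[0]=0.28; q[6]=-0.5
grip(0.39,20); robot.goto_joints(q); show("swing")
robot.movep(tcp(-160,110),rv()); show("above"); print(np.round(robot.observe()["joints"],2))
for p in [tcp(-160,25)]+[tcp(*rodA(t,-8)) for t in(45,90)]+[tcp(*rodB(t,14)) for t in (105,140,180)]:
    q=kin.ik(p,rv()); print(p.round(0),None if q is None else np.round(q,2))
import cv2
for c in("top","side"): cv2.imwrite(f"pics/{c}1.png",viewer.read_camera(c)[:,:,::-1])
a=cv2.imread("pics/top1.png")[180:310,240:400];b=cv2.imread("pics/side1.png")[120:320,200:420]
cv2.imwrite("pics/c1.png",np.hstack([cv2.resize(a,(400,325)),cv2.resize(b,(358,325))]))
E
```

```text
swing t 4.97 rod [ 105.  -242.6  199.8] F [ 0.  -0.1  0.1] w 0.387
above t 5.67 rod [  -0.6 -160.6  111. ] F [-0.6  0.3 -0. ] w 0.389
[ 0.15  0.36  0.08  2.01 -0.04  0.77 -1.11]
[ 495. -146.    7.] [ 0.16  0.5   0.07  2.05 -0.06  0.59 -1.09]
[ 486. -101.  115.] [ 0.08  0.3   0.07  2.04 -0.03  0.81 -1.2 ]
[464.   8. 157.] [-0.12  0.18  0.03  2.07 -0.01  0.89 -1.45]
[457.  42. 164.] [-0.18  0.17  0.02  2.07 -0.    0.9  -1.53]
[442. 114. 121.] [-0.31  0.23 -0.02  2.11  0.01  0.8  -1.7 ]
[435. 149.  32.] [-0.38  0.39 -0.03  2.16  0.02  0.59 -1.79]
```

View pics/c1.png

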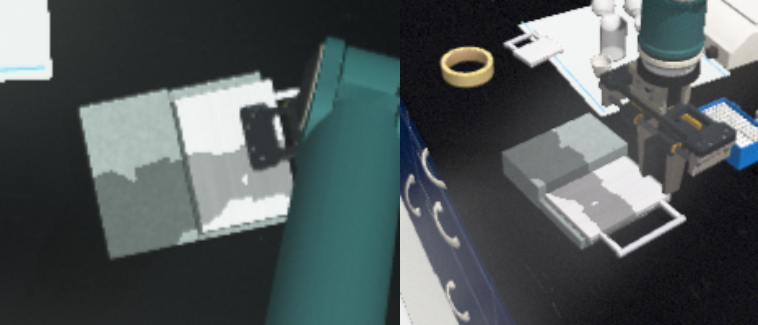

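The gripper is above the rod with the jaws along the stand's y. Descending and gripping.

```bash
python3 - <<'E'
from h import *
robot.servo_line(tcp(-159.7,45),feed=120,rotation=rv()); show("45")
robot.servo_line(tcp(-159.7,25),feed=40); show("down")
grip(0.0,20); show("closed")
import cv2
for c in("top","side"): cv2.imwrite(f"pics/{c}2.png",viewer.read_camera(c)[:,:,::-1])
b=cv2.imread("pics/side2.png")[120:320,200:420]
cv2.imwrite("pics/c2.png",cv2.resize(b,(660,600)))
E
```

```text
45 t 6.46 rod [  -1.9 -160.1   45.4] F [-1.3  0.1  0.7] w 0.39
down t 7.11 rod [  -2.5 -159.7   24.9] F [ 1.1  0.1 -0.1] w 0.391
closed t 7.76 rod [  -2.5 -159.7   25. ] F [0.6 0.6 0.3] w 0.004
```

View pics/c2.png

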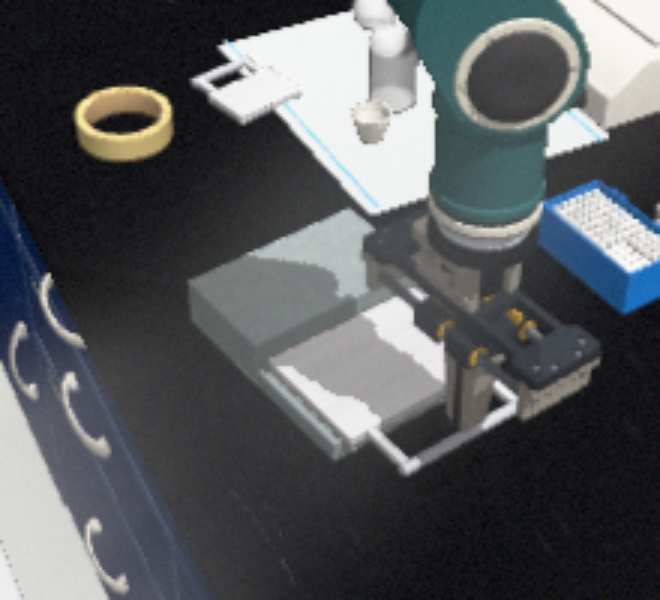

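Width 0.004 means the fingers shut completely, so the rod is not between the pads. Looking closer.

```bash
python3 - <<'E'
from h import *
import cv2
from fit import proj
im=cv2.imread("pics/side2.png"); 
a=cv2.resize(im[215:285,315:385],(560,560),interpolation=2)
def mk(P,col):
    q=(proj([P],"side")[0]+.5-[315,215])*8; cv2.circle(a,tuple(int(v) for v in q),4,col,1)
mk(tcp(-159.7,25),(0,0,255))          # rod nominal mid at grasp(z=7 tcp!)
mk(W(-2.5,-159.7,25),(0,255,0)); mk(W(-57,-159.7,25),(0,255,0)); mk(W(52,-159.7,25),(0,255,0))
cv2.imwrite("pics/c3.png",a); show()
cv2.imwrite("pics/c3t.png",cv2.resize(cv2.imread("pics/top2.png")[180:310,240:400],(800,600)))
E
```

```text
t 7.86 rod [  -2.5 -159.7   25. ] F [0.4 0.1 0.2] w 0.006
```

View pics/c3.png

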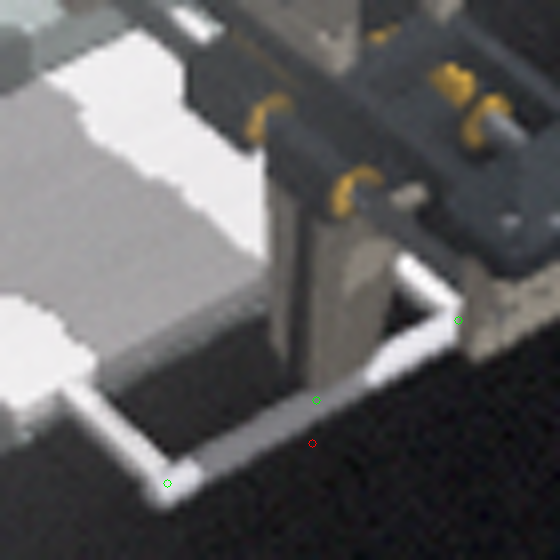

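View pics/c3t.png

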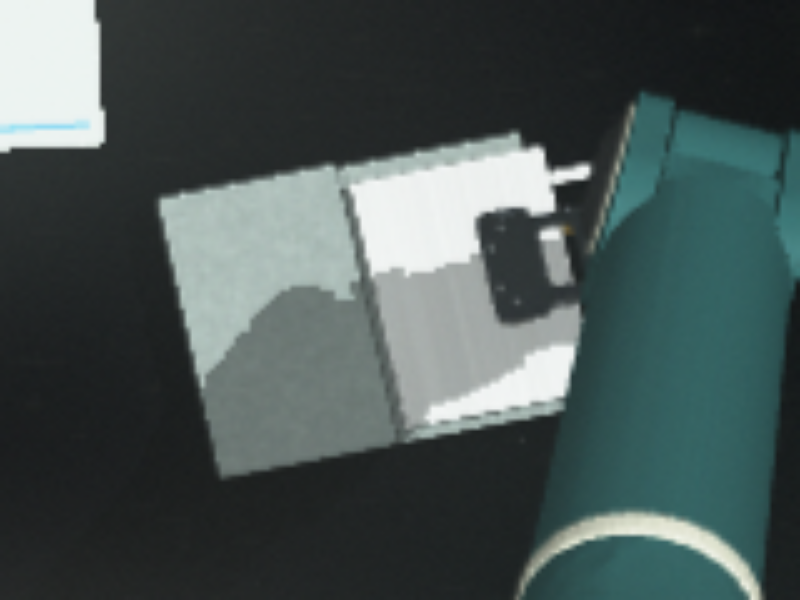

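The fingertips end about 7 px above the projected TCP (red), so either the height or the y is off. I'll check which against body features.

```bash
python3 - <<'E'
from h import *
import cv2
from fit import proj
t=np.array([W(-2.5+dx,-159.7+94.5,z) for z in (95,130) for dx in(-37.5,37.5)])
print("top body end", ((proj(t,"top")+.5-[240,180])*[5,600/130]).round(0))
a=cv2.resize(cv2.imread("pics/side2.png")[190:290,300:410],(800,727),interpolation=2)
b=cv2.resize(cv2.imread("pics/top2.png")[180:310,240:400],(800,600))
def box(c,x,y,z,o,s,im,col):
    from fit import box as B
    pts=np.array([W(*p) for p in B(*x,*y,*z)])
    q=((proj(pts,c)+.5-o)*s)
    h=cv2.convexHull(q.astype(np.float32)).astype(int); cv2.polylines(im,[h],True,col,1,cv2.LINE_AA)
for c,im,o,s in(("side",a,[300,190],[8/1.1,7.27]),("top",b,[240,180],[5,600/130])):
    box(c,(-12.5,7.5),(-177.7,-141.7),(7,60),o,s,im,(0,0,255))
    box(c,(-40,35),(-159.7-94.5,-159.7+94.5),(95,130),o,s,im,(0,255,0))
cv2.imwrite("pics/c4.png",cv2.resize(a,(660,600))); cv2.imwrite("pics/c4t.png",b)
E
```

```text
top body end [[500. 344.]
 [471. 216.]
 [502. 341.]
 [472. 211.]]
```

View pics/c4.png

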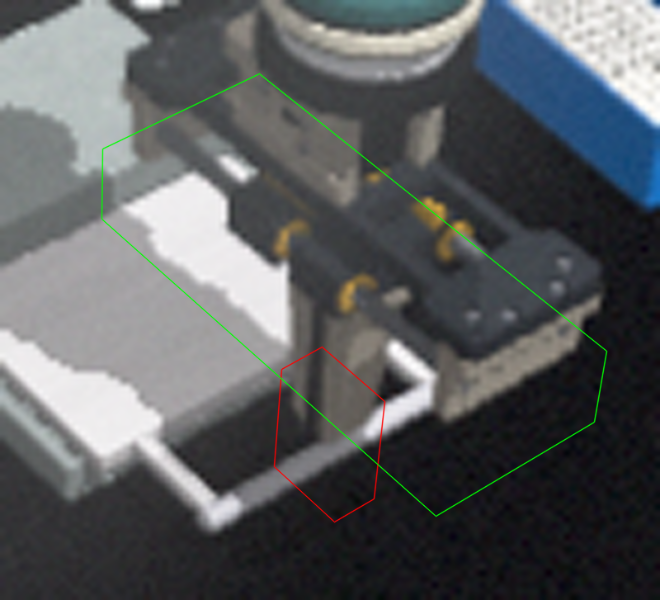

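View pics/c4t.png

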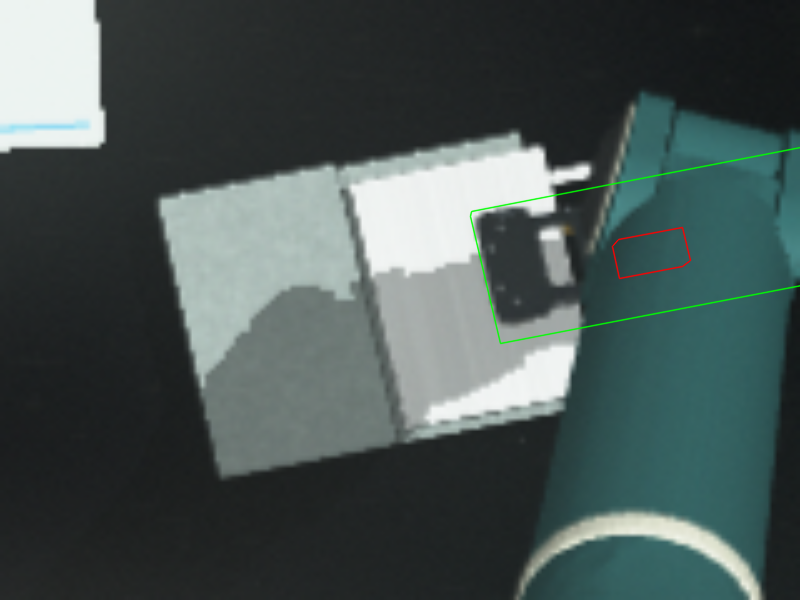

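Top view: y agrees with the model. Side view: the gripper really sits about 25 mm higher than reported. I'll measure that offset in the earlier free-air picture too.

```bash
python3 - <<'E'
from h import *
import cv2
from fit import proj, box as B
a=cv2.resize(cv2.imread("pics/side1.png")[160:290,290:430],(800,743),interpolation=2)
# at side1: stand x -0.6,y -160.6, tcp z 93, opening 36
def draw(dz,col):
  for y in((18,36),(-36,-18)):
    pts=np.array([W(*p) for p in B(-10.6,9.4,-160.6+y[0],-160.6+y[1],93+dz,93+dz+.1)])
    q=((proj(pts,"side")+.5-[290,160])*(800/140)); h=cv2.convexHull(q.astype(np.float32)).astype(int); cv2.polylines(a,[h],True,col,1,cv2.LINE_AA)
draw(0,(0,0,255)); draw(25,(0,255,0))
cv2.imwrite("pics/c5.png",cv2.resize(a,(640,594)))
E
```

```text
(no output)
```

View pics/c5.png

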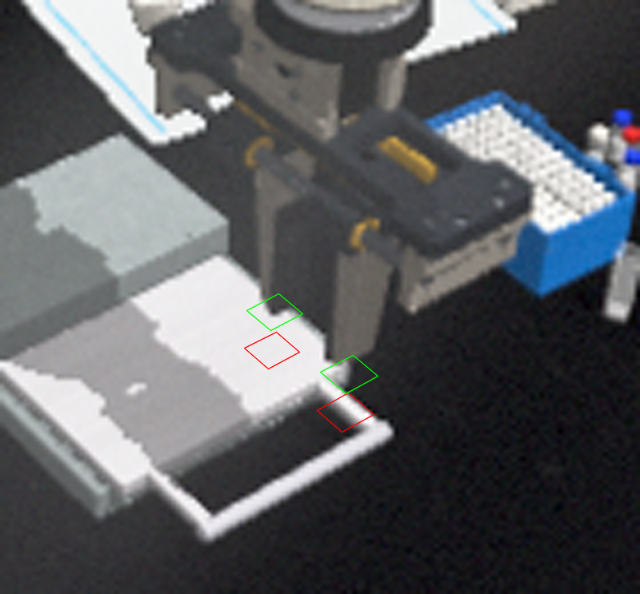

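In both pictures the tips are 25 mm or more above the reported TCP, so the fingers shut just above the rod, and nothing was touched (zero force). I'll reopen, go down in guarded steps and compare in pictures.

```bash
python3 - <<'E'
from h import *
import cv2
grip(0.39); show("open")
cv2.imwrite("pics/side6a.png",viewer.read_camera("side")[:,:,::-1])
for k in (5,10,15):
    robot.servo_line(tcp(-159.7,25-k),feed=40); s=show(k)
    if s["contact_force"][2]>4: break
cv2.imwrite("pics/side6b.png",viewer.read_camera("side")[:,:,::-1])
cv2.imwrite("pics/c6.png",np.hstack([cv2.resize(cv2.imread(f"pics/side6{i}.png")[190:300,310:390],(400,550),interpolation=2) for i in "ab"]))
E
```

```text
open t 8.53 rod [  -2.5 -159.7   25. ] F [-0.2  0.6 -0.2] w 0.386
5 t 8.86 rod [  -2.8 -159.5   19.6] F [0.5 0.4 0. ] w 0.392
10 t 9.13 rod [  -2.8 -159.6   14.7] F [ 0.5 -0.3  0.4] w 0.389
15 t 9.41 rod [  -2.7 -159.6    9.7] F [ 0.5  0.5 -0.2] w 0.389
```

View pics/c6.png

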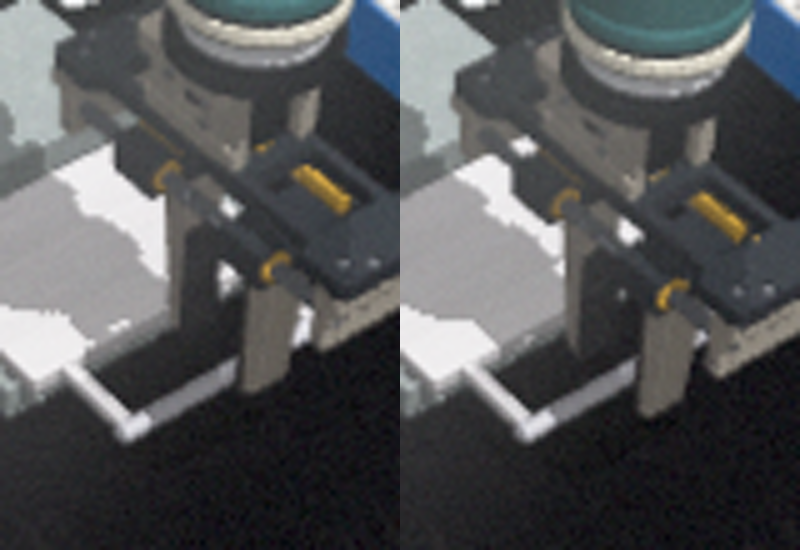

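```bash
python3 - <<'E'
from h import *
from fit import proj
for z in (-8,0,8,16,24,32): print(z, proj([W(-12.7,-195.6,z),W(7.3,-195.6,z),W(-12.7,-177.6,z),W(-12.7,141.6-300,z)],"side").round(1).tolist())
print("obs lowest ~ (359,273) for b; right-bottom ~(366.5,268.5); left-bottom (357.5,270)")
E
```

```text
-8 [[359.9, 285.6], [366.4, 281.7], [354.8, 280.9], [349.4, 275.9]]
0 [[360.1, 283.3], [366.7, 279.4], [355.0, 278.6], [349.6, 273.6]]
8 [[360.4, 280.9], [367.0, 277.0], [355.2, 276.2], [349.8, 271.2]]
16 [[360.6, 278.5], [367.3, 274.6], [355.4, 273.8], [350.0, 268.8]]
24 [[360.9, 276.1], [367.6, 272.2], [355.7, 271.4], [350.2, 266.4]]
32 [[361.2, 273.7], [367.9, 269.8], [355.9, 269.0], [350.4, 264.0]]
obs lowest ~ (359,273) for b; right-bottom ~(366.5,268.5); left-bottom (357.5,270)
```

The tip looks to be at about z≈25–32 while −8 is reported, so there's an offset of about 35–40 mm. I'll touch the bench gently with the tips to pin it down.

```bash
python3 - <<'E'
from h import *
import cv2
z=10-1
while z>-32:
    z-=3; 
    robot.servo_line(tcp(-159.7,z),feed=30); s=robot.observe(); f=s["contact_force"]
    print(round(s["t"],2),z-OFF,s["tcp_pos"][2].round(1),f.round(1))
    if f[2]>3 or abs(f).max()>8: break
cv2.imwrite("pics/side7.png",viewer.read_camera("side")[:,:,::-1])
cv2.imwrite("pics/c7.png",cv2.resize(cv2.imread("pics/side7.png")[190:300,310:390],(400,550),interpolation=2))
E
```

```text
9.74 -12.0 -12.2 [ 0.6 -1.4 -0. ]
9.99 -15.0 -15.2 [ 0.6 -0.4 -0.9]
10.24 -18.0 -18.2 [ 0.8 -0.1  0.1]
10.49 -21.0 -21.2 [-0.2  0.   0.5]
10.74 -24.0 -24.2 [-0.  -0.9  0.4]
10.99 -27.0 -27.2 [ 0.5 -0.1  0.3]
11.24 -30.0 -30.2 [-0.3 -1.  -0.4]
11.49 -33.0 -32.4 [-1.2 -0.4  7.2]
```

View pics/c7.png

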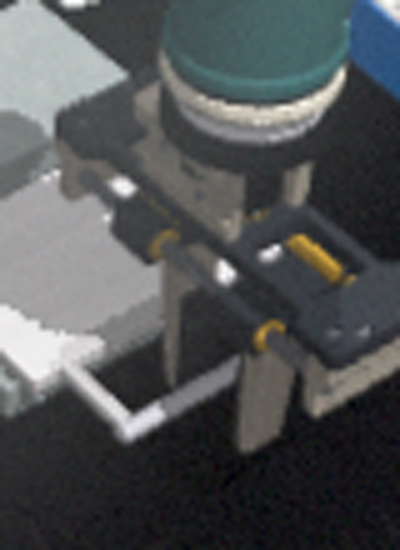

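The bench contact came at a reported −32, so the true tip is 32 mm above the reported TCP. I'll use that correction, rise 7 mm and grip.

```bash
sed -i 's/^OFF=.*/OFF=50./' h.py; python3 - <<'E'
from h import *
import cv2
robot.servo_line(tcp(-159.7,25),feed=40); show("up7")
grip(0.0,20); show("closed")
cv2.imwrite("pics/side8.png",viewer.read_camera("side")[:,:,::-1])
cv2.imwrite("pics/c8.png",cv2.resize(cv2.imread("pics/side8.png")[190:300,310:390],(400,550),interpolation=2))
E
```

```text
up7 t 11.89 rod [  -2.3 -159.8   25.2] F [-0.5  0.1 -0.6] w 0.392
closed t 12.41 rod [  -2.6 -159.8   24.9] F [ 0.5 -0.1 -0.9] w 0.098
```

View pics/c8.png

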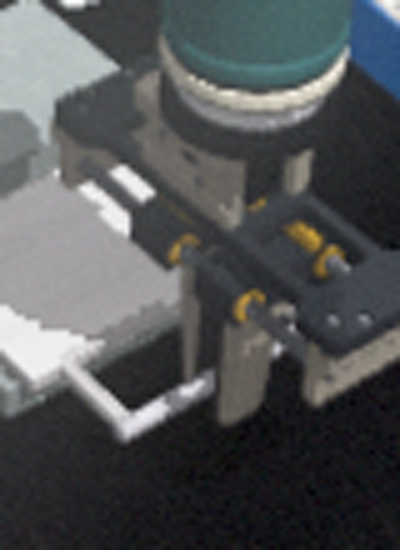

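Width 0.098 (9 mm): the rod is held. Levering up to upright.

```bash
python3 - <<'E'
from h import *
import cv2
for th in (8,18,30,42,54,66,78,88):
    yp=min(-5,-10*np.sin(np.radians(th))-1.5)
    y,z=rodA(th,yp)
    robot.servo_line(tcp(y,z),feed=80,rotation=rv()); s=show(th)
    if np.abs(s["contact_force"]).max()>20: print("stop"); break
robot.hold(.2); show()
cv2.imwrite("pics/side9.png",viewer.read_camera("side")[:,:,::-1])
cv2.imwrite("pics/top9.png",viewer.read_camera("top")[:,:,::-1])
cv2.imwrite("pics/c9.png",np.hstack([cv2.resize(cv2.imread("pics/side9.png")[130:290,220:400],(450,400)),cv2.resize(cv2.imread("pics/top9.png")[180:310,250:380],(350,400))]))
E
```

```text
8 t 12.88 rod [  -2.  -157.9   47.3] F [-0.6 -1.  -2.1] w 0.1
18 t 13.37 rod [  -2.1 -150.8   73.2] F [ 0.1 -0.5 -2.5] w 0.099
30 t 13.92 rod [  -2.2 -138.6  102.4] F [-0.2 -4.  -0.6] w 0.102
42 t 14.46 rod [  -2.2 -121.5  128. ] F [ 0.3 -5.7  2.4] w 0.099
54 t 15.0 rod [ -1.8 -98.8 149.5] F [ 0.2 -7.2  7.4] w 0.106
66 t 15.54 rod [ -1.6 -70.3 165. ] F [-0.  -5.7  9.3] w 0.104
78 t 16.09 rod [ -1.7 -38.2 173.6] F [-0.4 -2.4  7.5] w 0.1
88 t 16.57 rod [ -1.9 -11.7 175.4] F [ 1.  -0.7  5. ] w 0.098
 t 16.77 rod [ -1.9 -12.3 175.4] F [0.8 0.2 6.5] w 0.1
```

View pics/c9.png

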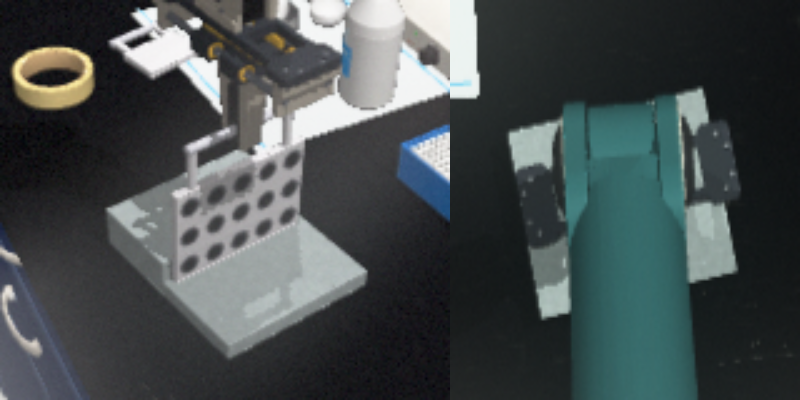

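Upright: wells towards the camera, far edge down on the ledge at the step (side crop about (235,255)), 6 N pressing down. Now over the step.

```bash
python3 - <<'E'
from h import *
import cv2
robot.hold(.1)
for th,d in ((97,26),(104,24),(107,14),(116,14),(126,14)):
    y,z=rodB(th,d)
    robot.servo_line(tcp(y,z),feed=60); s=show((th,d))
    if np.abs(s["contact_force"]).max()>25: print("stop"); break
cv2.imwrite("pics/side10.png",viewer.read_camera("side")[:,:,::-1])
cv2.imwrite("pics/c10.png",cv2.resize(cv2.imread("pics/side10.png")[110:290,200:400],(660,594)))
E
```

```text
(97, 26) t 17.5 rod [ -2.   10.5 173.9] F [1.1 0.4 5.9] w 0.1
(104, 24) t 17.92 rod [ -3.6  27.1 172.5] F [ 0.2 -0.6 -4.3] w 0.1
(107, 14) t 18.27 rod [ -2.3  36.8 181.7] F [-0.6 -1.5 -2.3] w 0.102
(116, 14) t 18.79 rod [ -2.6  57.7 173.8] F [ 1.  -1.5 -1.9] w 0.098
(126, 14) t 19.35 rod [ -2.7  79.2 161.8] F [-0.4 -1.2 -1.8] w 0.098
```

View pics/c10.png

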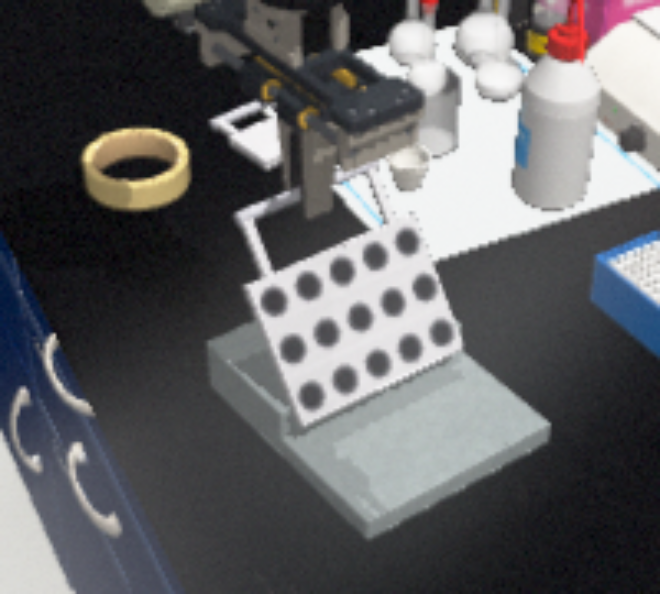

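Leaning on the step corner as planned. Lowering.

```bash
python3 - <<'E'
from h import *
import cv2
for th in (136,146,156,165,172,177):
    y,z=rodB(th,14)
    robot.servo_line(tcp(y,z),feed=55); s=show(th)
    if np.abs(s["contact_force"]).max()>25: print("stop"); break
cv2.imwrite("pics/side11.png",viewer.read_camera("side")[:,:,::-1])
cv2.imwrite("pics/c11.png",cv2.resize(cv2.imread("pics/side11.png")[110:290,200:400],(660,594)))
E
```

```text
136 t 20.0 rod [ -2.7  98.2 146.4] F [-0.6 -1.2 -1.1] w 0.101
146 t 20.6 rod [ -2.7 114.3 127.8] F [-0.6 -1.7 -1.1] w 0.098
156 t 21.2 rod [ -2.7 126.9 106.7] F [ 0.1 -1.2 -0.6] w 0.099
165 t 21.75 rod [ -2.8 135.1  86. ] F [-0.1 -1.2 -0.3] w 0.099
172 t 22.22 rod [ -2.8 139.1  69.2] F [-0.4 -0.9 -0.3] w 0.102
177 t 22.59 rod [ -2.6 140.7  57.1] F [ 0.4 -0.6 -0.8] w 0.099
```

View pics/c11.png

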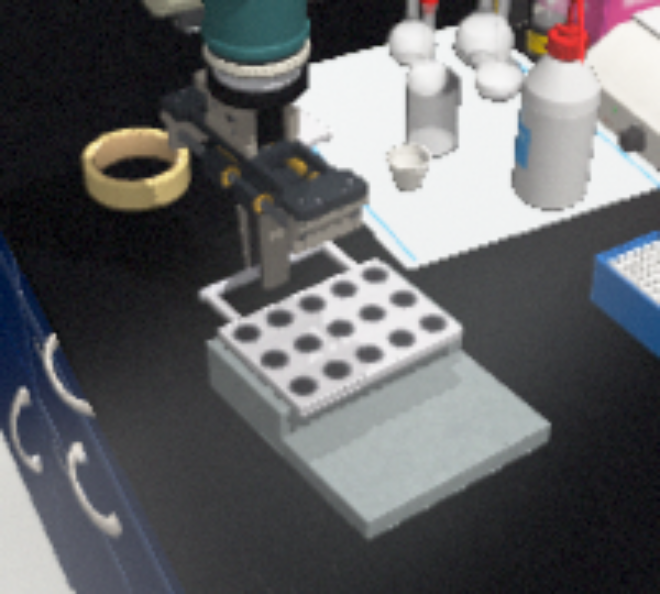

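```bash
python3 - <<'E'
from h import *
import cv2
from fit import *
robot.servo_line(tcp(146,56),feed=40); show("pull")
z=56
while z>47.5:
    z-=1.5; robot.servo_line(tcp(146,z),feed=20); s=show(z)
    if s["contact_force"][2]>2.5: break
for c in("top","side"):
    cv2.imwrite(f"pics/{c}12.png",viewer.read_camera(c)[:,:,::-1])
    K,R,t=cam(c)
    for n in("well_plate","plate_far_edge"):
        for d in viewer.pinpoint(n,c)[:1]:
            p=R.T@(np.array(d["at"])-t); print(c,n,round(d["confidence"],2),p.round(1),"stand",(st(p)-[0,0,OFF]).round(1))
cv2.imwrite("pics/c12.png",np.hstack([cv2.resize(cv2.imread("pics/side12.png")[130:290,220:400],(450,400)),cv2.resize(cv2.imread("pics/top12.png")[180:310,240:370],(350,400))]))
E
```

```text
pull t 22.93 rod [ -2.3 146.4  56.3] F [-1.1 -1.7  4.2] w 0.103
54.5 t 23.18 rod [ -2.2 146.5  54.8] F [-1.  -1.1  6.4] w 0.104
top well_plate 0.67 [452.2  57.3  51.2] stand [-4.  47.4 51.2]
top plate_far_edge 0.71 [467.1   1.3  53.5] stand [ -0.6 -10.5  53.5]
side well_plate 0.86 [449.6  57.2  54.1] stand [-6.6 47.7 54.1]
side plate_far_edge 0.74 [463.2   2.2  51.7] stand [-4.2 -8.8 51.7]
```

View pics/c12.png

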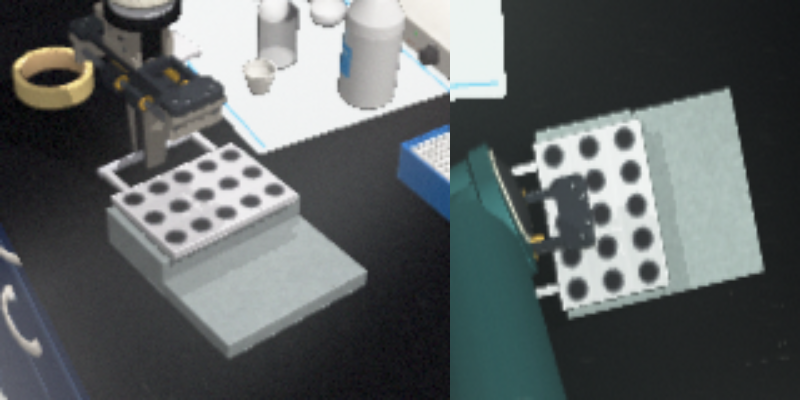

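It lies on the platform: centre at about (-5, 47.5) in the stand frame from both cameras, with contact force up. Releasing with a small opening, then retreating.

```bash
python3 - <<'E'
from h import *
import cv2
from fit import *
grip(0.3); show("open")
robot.servo_line(tcp(146,75),feed=40); show("up")
robot.servo_line(tcp(150,190),feed=120)
q=list(robot.observe()["joints"]); q[0]-=0.75; robot.goto_joints(q); show("away")
for c in("top","side"):
    cv2.imwrite(f"pics/{c}13.png",viewer.read_camera(c)[:,:,::-1])
    K,R,t=cam(c)
    for n in("well_plate","plate_far_edge","small_plate","turning_stand"):
        for d in viewer.pinpoint(n,c)[:1]:
            p=R.T@(np.array(d["at"])-t); print(c,n,round(d["confidence"],2),p.round(1),"stand",(st(p)-[0,0,OFF]).round(1))
    m=viewer.silhouettes("well_plate",c)[0]["mask"].astype(float)
    PL=[b*[-1,-1,1] for b in PLATE]
    f=fit({c:m},PL,50,[455,58,.2]); print(c,"fit",f[0].round(3),"stand",st([*f[0][:2],0])[:2],f[1])
cv2.imwrite("pics/c13.png",np.hstack([cv2.resize(cv2.imread("pics/side13.png")[110:290,200:400],(440,396)),cv2.resize(cv2.imread("pics/top13.png")[180:310,240:370],(350,396))]))
E
```

```text
open t 23.94 rod [ -2.6 146.1  54.4] F [ 1.   0.1 -0. ] w 0.298
up t 24.61 rod [ -2.4 146.   75.2] F [-0.2 -0.4  0.4] w 0.3
away t 26.99 rod [-171.3  441.   189.1] F [-0.2  0.   0.2] w 0.296
top well_plate 0.97 [454.1  57.5  51.1] stand [-2.1 47.2 51.1]
top plate_far_edge 0.9 [466.5   2.6  51.6] stand [-1.  -9.1 51.6]
top turning_stand 0.94 [464.1  13.7  -2. ] stand [-1.1  2.3 -2. ]Traceback (most recent call last):
  File "<stdin>", line 14, in <module>
IndexError: list index out of range
```

```bash
python3 - <<'E'
from h import *
import cv2
from fit import *
PL=[b*[-1,-1,1] for b in PLATE]
for c in("top","side"):
    cv2.imwrite(f"pics/{c}13.png",viewer.read_camera(c)[:,:,::-1])
    K,R,t=cam(c)
    for n in("well_plate","plate_far_edge","small_plate"):
        for d in viewer.pinpoint(n,c)[:1]:
            p=R.T@(np.array(d["at"])-t); print(c,n,round(d["confidence"],2),p.round(1),"stand",(st(p)-[0,0,OFF]).round(1))
    for d in viewer.silhouettes("well_plate",c)[:1]:
        f=fit({c:d["mask"].astype(float)},PL,50,[455,58,.2]); print(c,"fit",f[0].round(3),"stand",st([*f[0][:2],0])[:2],f[1])
cv2.imwrite("pics/c13.png",np.hstack([cv2.resize(cv2.imread("pics/side13.png")[110:290,200:400],(440,396)),cv2.resize(cv2.imread("pics/top13.png")[180:310,150:370],(360,396))]))
E
```

```text
top well_plate 0.59 [453.6  58.1  52.5] stand [-2.6 47.9 52.5]
top plate_far_edge 0.58 [464.9   5.7  51.9] stand [-1.9 -5.7 51.9]
top fit [4.54412e+02 5.73750e+01 1.93000e-01] stand [-1.9 47. ] 166.0625
side well_plate 0.8 [449.2  55.3  51.6] stand [-7.4 46.  51.6]
side plate_far_edge 0.64 [464.8   5.4  49.1] stand [-2.1 -6.  49.1]
side small_plate 0.77 [544.3 382.7   3.5] stand [150.9 347.9   3.5]
side fit [4.55291e+02 5.84440e+01 1.96000e-01] stand [-0.8 47.9] 174.8125
```

View pics/c13.png

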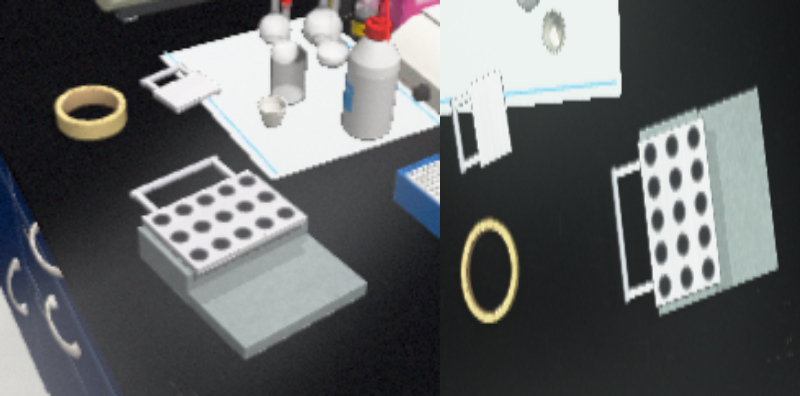

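The plate lies flat with its wells up, at about (-1.5, 47.5) in the stand frame and square to within 0.01 rad. The small plate is where it was and the arm is clear.

```bash
python3 - <<'E'
from h import *
show(); print(robot.job_done())
E
```

```text
t 27.79 rod [-172.3  441.9  189.3] F [-0.2 -0.1 -0.1] w 0.299
the job is handed in; nothing more can be done
None
```

The large plate now lies flat on the high platform with its wells up. I levered it up by its rod with the far edge down on the ledge at the step, took it over the step corner and lowered it slowly. I handed the job in at about 27.8 s; no verdict is reported.

- **Final pose:** the silhouette fits from both cameras put its centre at about (-1.5, 47.5) mm in the stand frame. It is square to within about 0.01 rad. The networks' estimates agree except the side camera's, which is about 5 mm off in x and still well inside the limits.
- **Small plate and arm:** the small plate is where it was to within about 1 mm, measured in the side view; the top-view network missed it after the move. The arm is clear and nothing was touching it.
- **On edge:** I saw the plate upright in the side picture at about 88° by the planned path. The edge was pressed down with about 6 N and held for at least 0.3 s. I did not measure that pose separately.

**What went wrong or disagreed**
- **First grasp:** it closed above the rod. The real fingertips are about 32 mm higher than the reported tool position. I confirmed this with a gentle touch on the bench (7 N), corrected for it and gripped again.
- **Set-down:** the plate touched the platform with the rod's computed height about 5 mm too high, probably because the rod slipped a little in the fingers. The pictures after release show it seated flat.

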